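# Slide the microscope-slide cabinet home and close its keeper

### The arm

A 6-joint arm with a two-finger parallel gripper is mounted at the origin on the work surface. World frame = base frame: x ahead of the robot, y to its left, z up, the work surface at z = 0. Lengths are in m, angles in rad, forces in N, time in s.
With the tool pointing down it reaches from about 0.3 to 0.875 m from the base axis. Payload 4.2 kg.
Tool frame: the origin (TCP) lies midway between the tips of the shut fingers; the grasp point (between the pads) lies 19 mm behind it; y points along the fingers, x is the direction in which the jaws open and shut, and the axes are right-handed (so a half turn about y gives the same grasp; the last joint's range is limited). The gripper opens to 85 mm and grips with 20 to 120 N. Pads are 22 mm wide; open, the fingers measure 114 mm over their backs; the gripper's body (76 mm by 85 mm) begins 54 mm behind the grasp point. The pads swing forward as they close: fully open they stand 13 mm farther back than shut.
Start: joints at [1.121, 0.32, 1.565, -0, 1.257, -0.02], TCP at [0.24, 0.523, 0.231] pointing down, gripper open.
Joint ranges: [-3.11, 3.11], [-0.84, 2.01], [0.21, 2.61], [-1.34, 4.49], [0.05, 2.63], [-2.56, 2.56]. Speed limits (rad/s): [2.57, 2.57, 3.14, 3.14, 3.14, 3.14].

### API

Orientations are given as a unit quaternion [x, y, z, w].
In Python, from bench import manip gives the robot as it stands.
- The arm moves only by the tool apply_moves, never from a script. Its argument "moves" is a list of rows, each an object with "turn": the turn, a rotation vector about the tool's x, y, z in degrees, a list of three; "xyz": the shift along the tool's x, y, z in m, a list of three; "fingers": the finger opening in m, from 0 to 0.0854. A call has 1 to 5 rows; each row shifts and turns the commanded pose from where the row before left it, along the tool's axes as they then stand; what a row does not reach is not made up. A row lasts 1/8 s, in which the tool goes at most 62.5 mm and 10.7 degrees, less where a joint would pass 70% of its speed; a pose out of reach is approached as far as the arm can. A call is refused whole if a number of a shift passes 0.0625 or a number of a turn 10.7, either way. A call with a gripper value outside its range is refused whole. The fingers move at their own pace and stop on an object; the grip force is fixed at half the most. Time passes only in rows, so rows that do not move let the fingers close. It gives the time, the measured TCP pose, the force and the opening at its end, in the units of the state.
- manip.observe(): the state, without advancing time (a new reading comes with each control period).
- manip.grab_frame(name): name is "scene" or "top" or "wrist"; returns a dict with "img" (480x640x3 uint8, red, green, blue), "camera_matrix" (3x3 intrinsics, pixels), "distortion" ([k1, k2, p1, p2, k3] as OpenCV has them; the pictures are not rectified), "camera_from_world" (4x4, takes a point from world to camera coordinates). Camera axes: x right, y down, z forward; pixel columns grow to the right and rows downward; lengths in m; the calibration is good to about 2 mm. A picture is of the moment at which its call begins. There is no depth.
- manip.finish_job(): hands the job in, once; it reports no verdict.
Trained networks look in the newest picture that a camera, given by its name, has taken for a name from the list of things; names that differ only in an ending like _2 or _b are one class to them, and where a whole thing is asked for, a point or a joint stands for the part that bears it (a point fixed in the world has none). Each returns a list of dicts, best first, with "conf" (0 to 1); they miss things now and then, are a little off and sometimes report something else, mostly with a low value. They report only what shows in the picture. A call takes as long as a camera call.
- manip.outline_of(camera, name): "region" (480x640 bool, what is visible of it) and "location" ([column, row] in pixels, amid what is visible of it).
- manip.pinpoint(camera, name): "location" ([column, row] in pixels: a listed point, or the origin of a listed thing).
The state is a dict: "time": time; "joints": joint angles; "dq": joint speeds; "joint_torque": joint torques, N m; "ee_pos": TCP position; "eef_rot": TCP orientation; "wrist_force": force on the tool from outside, world axes, zero at the start; "wrist_torque": the same for the moment, N m; "finger_gap": finger opening in m.
Only numpy, scipy, OpenCV 4.12 (cv2) and the standard library are available. Lean on these libraries where they do the work, as an engineer would, in place of code of your own. Each camera call takes 0.05 s, during which the arm holds its last target.

### The job

Push the heavy grey microscope-slide cabinet away from you, low down on its black foot so that it slides along the bench without tipping or lifting, until it stands squarely between the yellow tape lines, home against the low aluminium back stop. Then push the red keeper arm round by its black knob until it is fully closed across the near side of the cabinet, and leave the other things on the bench where they stand.

Things in the scene. Friction and masses are not known exactly. Their poses are not given: they have to be found in the camera images.
- bay: fixed parking bay. Origin: at bench height, middle of the near face of its back stop (aluminium fence 170 mm wide, 12 thick, 50 high). Its -x axis points from the stop out along the lane, roughly towards the robot; y across the lane, z up. Flat yellow tape lines at y = +85 and -85 mm run from x = 0 to -200 mm
- cabinet: loose slide cabinet, about 1.5 kg: grey block 90 (its x) by 130 (y) by 180 mm high with white drawer fronts; thin steel handle on top, up to 206 mm. Origin: on the bench under the middle of the grey block, z up. Home, the origin is at x = -45, y = 0 mm of the bay, axes parallel to the bay's. Pushed on its low foot it slides (6 to 25 N); pushed high it tips over
- foot_face (a point): middle of the near face of the black rubber foot that sticks out 40 mm from the bottom of the near (-x) side of the cabinet: the place to push. The foot is 126 mm wide and 40 mm high; this point is 20 mm above the bench, at x = -85, y = 0 mm of the cabinet
- keeper (a joint): angle (rad) of the red keeper arm about its upright post. 0: along the bay's +y (outwards); pi/2: along the bay's -x; pi: closed at its own stop, along the bay's -y, across the cabinet's near side above the foot. Starts open, turns easily (0.5 N at the knob), stays where left. Bar 12 mm thick, 135 long, 81 to 99 mm above the bench; it clears the cabinet only when that is home
- keeper_knob (a point): centre of the upright black knob at the end of the keeper arm: 16 mm in diameter, 50 mm high, from 98 to 148 mm above the bench (this point at 123 mm), 125 mm from the hinge axis
- keeper_hinge (a point): point on the keeper's upright hinge axis, 90 mm above the bench, at x = -105, y = +108 mm of the bay; the thin post (14 mm diameter, 32 at its foot, 102 high with the hub) stands here
- oil: bystander: small amber bottle, 32 mm diameter, 75 mm high; origin under its centre
- stain: bystander: blue bottle, 40 mm diameter, 90 mm high; origin under its centre
- specimen: bystander: clear jar with red cap, 52 mm diameter, 70 mm high; origin under its centre
- slidebox: bystander: small blue box 85 x 30 x 35 mm; origin under its centre
- petri: bystander: flat white dish, 60 mm diameter, 15 mm high; origin under its centre
- beaker: bystander: white cup, 60 mm diameter, 80 mm high; origin under its centre

How it is judged:
On the way, in this order (a step that is already met when the one before it is completed fails the run):
1. the cabinet stands home against the back stop, squarely between the tape lines and at rest, with the keeper still open (x of cabinet in the frame of bay above -0.055 m and y of cabinet in the frame of bay between -0.022 and 0.022 m and angle between the x axis of cabinet and the x axis of bay, either way round below 0.1 rad and angle between cabinet's own z axis and vertical below 0.03 rad and linear speed of cabinet below 0.01 m/s and value of joint keeper below 1.6 rad), for 0.2 s.
2. the keeper is closed across the cabinet (value of joint keeper above 3 rad), for 0.2 s.
At the end, for the whole second after the job is handed in: The cabinet stands upright and at rest on the bench, within 10 mm of the back stop, within 22 mm of the middle of the bay and within 0.1 rad of square; the keeper is within 0.14 rad of its closed stop (x of cabinet in the frame of bay above -0.055 m and y of cabinet in the frame of bay between -0.022 and 0.022 m and angle between the x axis of cabinet and the x axis of bay, either way round below 0.1 rad and angle between cabinet's own z axis and vertical below 0.03 rad and linear speed of cabinet below 0.01 m/s and value of joint keeper above 3 rad and height (world z) of cabinet below 0.006 m); the robot touches nothing.
It fails at once if the cabinet tips by more than 0.15 rad (angle between cabinet's own z axis and vertical above 0.15 rad).
It fails at once if the cabinet is lifted off the bench (more than 10 mm) (height (world z) of cabinet above 0.01 m).
It fails at once if a bystander is moved by more than 25 mm or tipped over (distance of any of oil, stain, specimen, slidebox, petri, beaker from where it was at the start of the episode above 0.025 m or angle between any of oil, stain, specimen, slidebox, petri, beaker's own z axis and vertical above 0.5 rad).
It also fails if it takes over 70 s, if anything falls off the work surface, if the arm or the gripper's body presses on something with over 40 N, if the wrist force passes 120 N, or if a joint passes its speed limit or range.

## Working session

There is one attempt and no reset: what is moved stays moved. The work goes in short steps, Python scripts to look and compute and a tool call to move; the robot and the scene stay as the last step left them, time stands still between calls to the robot, and variables do not carry over. Pictures are saved under pics/ and viewed, and the job is handed in when it is done.

Besides the shell and the picture viewer there is one more tool, called after ">>>" as name([rows], argument=value, ...), one row to a line, values as JSON. apply_moves: Moves the arm, as the interface text tells. Its arguments: {"type":"object","properties":{"moves":{"type":"array"}},"required":["moves"]}

```bash
ls; mkdir -p pics
python3 - <<'E'
from bench import manip
import cv2
s=manip.observe()
for k in s: print(k,s[k])
for n in ["scene","top","wrist"]:
    f=manip.grab_frame(n)
    cv2.imwrite(f"pics/{n}0.png",f["img"][:,:,::-1])
    print(n,f["camera_matrix"],f["distortion"],f["camera_from_world"])
E
```

```text
pics
time 0.0
joints [ 1.12100351e+00  3.20294678e-01  1.56568571e+00 -1.97142301e-05
  1.25739902e+00 -1.99922595e-02]
dq [-0.00136369 -0.00031598 -0.00184549  0.00070868 -0.00087225  0.00022677]
joint_torque [-2.99760475e-03 -4.15523386e+01 -2.34156489e+01 -1.14916875e-04
  8.39445507e-03  7.89714022e-06]
ee_pos [0.2393879  0.52226937 0.23047807]
eef_rot [ 0.59545854  0.38134058 -0.38241041 -0.59478632]
wrist_force [ 0.16124001  0.05805829 -0.14619171]
wrist_torque [0.0552404  0.01189341 0.00150915]
finger_gap 0.08535519870232221
scene [[509.35168545   0.         318.00122412]
 [  0.         509.35168545 251.26808249]
 [  0.           0.           1.        ]] [-0.05269305  0.          0.          0.          0.        ] [[ 0.88809331  0.45955676 -0.00989242 -0.51810132]
 [ 0.24116231 -0.48415147 -0.84109339 -0.06293992]
 [-0.39131958  0.74458374 -0.54079945  1.31234077]
 [ 0.          0.          0.          1.        ]]
top [[520.03573836   0.         321.72689621]
 [  0.         520.03573836 238.48322644]
 [  0.           0.           1.        ]] [-0.14740043  0.          0.          0.          0.        ] [[-0.02728071 -0.99955412 -0.01213781  0.01367928]
 [-0.98479623  0.02895785 -0.17128291  0.57930547]
 [ 0.17155802  0.00728055 -0.98514712  1.15744266]
 [ 0.          0.          0.          1.        ]]
wrist [[391.60279944   0.         317.87533534]
 [  0.         391.60279944 240.16298684]
 [  0.           0.           1.        ]] [-0.0393816  0.         0.         0.         0.       ] [[ 0.41718873  0.90881458 -0.00310082 -0.57420428]
 [ 0.87089004 -0.39879952  0.28724464 -0.03734534]
 [ 0.25981551 -0.1225357  -0.95785223  0.38057633]
 [ 0.          0.          0.          1.        ]]
```

View pics/scene0.png

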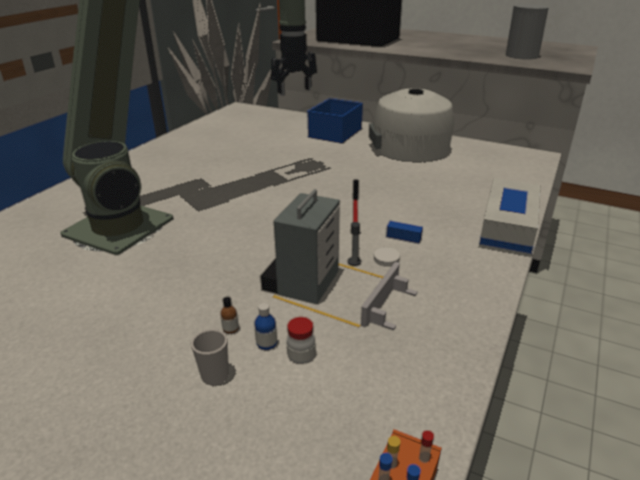

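View pics/top0.png

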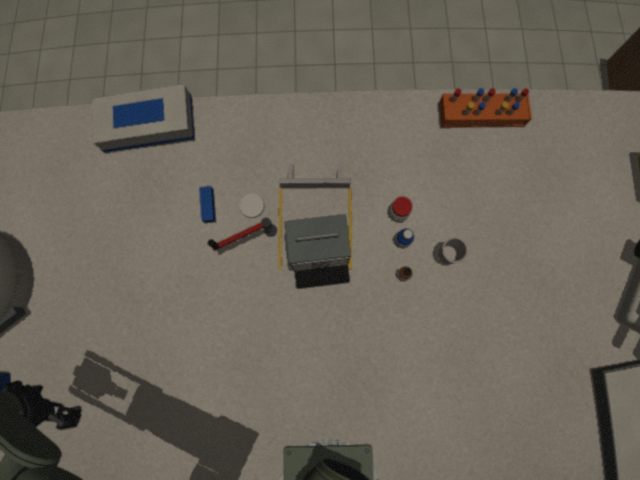

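View pics/wrist0.png

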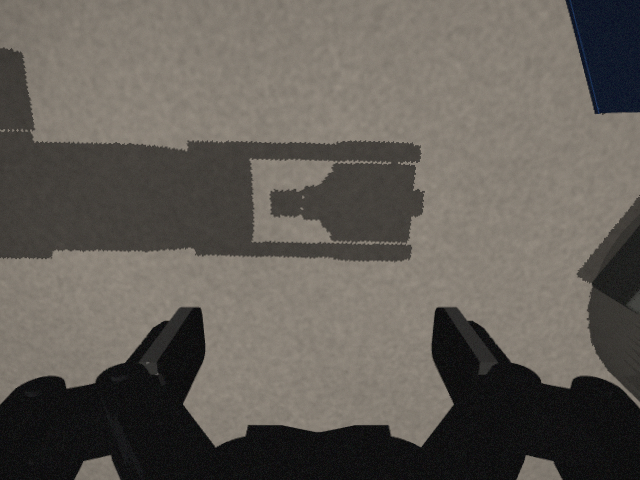

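```bash
cat > h.py <<'E'
from bench import manip
import cv2, numpy as np
from scipy.spatial.transform import Rotation as R
def ray(f,px,z):
    p=cv2.undistortPoints(np.array([[px]],float),f["camera_matrix"],np.array(f["distortion"]))[0,0]
    T=np.array(f["camera_from_world"]);Rm=T[:3,:3];c=-Rm.T@T[:3,3]
    d=Rm.T@np.array([p[0],p[1],1]); 
    return c+d*(z-c[2])/d[2]
def proj(f,P):
    T=np.array(f["camera_from_world"])
    q,_=cv2.projectPoints(np.array(P,float).reshape(-1,3),cv2.Rodrigues(T[:3,:3])[0],T[:3,3],f["camera_matrix"],np.array(f["distortion"]))
    return q[:,0]
E
python3 - <<'E'
from h import *
s=manip.observe();print(R.from_quat(s["eef_rot"]).as_matrix().round(3))
f=manip.grab_frame("top")
Z={"bay":0,"cabinet":0,"foot_face":.02,"keeper_knob":.123,"keeper_hinge":.09,"oil":0,"stain":0,"specimen":0,"slidebox":0,"petri":0,"beaker":0}
fs=manip.grab_frame("scene")
for c,ff in(("top",f),("scene",fs)):
  for n,z in Z.items():
    for r in manip.pinpoint(c,n)[:2]:
        print(c,n,round(r["conf"],2),np.round(r["location"],1),ray(ff,r["location"],z).round(3))
im=f["img"][150:310,180:480,::-1]
cv2.imwrite("pics/topz.png",cv2.resize(im,(800,427),interpolation=cv2.INTER_CUBIC))
E
```

```text
[[ 0.417 -0.001 -0.909]
 [ 0.909 -0.001  0.417]
 [-0.001 -1.     0.   ]]
top bay 0.65 [314.7 188.3] [0.714 0.012 0.   ]
top bay 0.48 [267.  224.7] [0.626 0.13  0.   ]
top cabinet 0.65 [398.3 210.9] [ 0.651 -0.192  0.   ]
top cabinet 0.63 [319.9 246.7] [0.568 0.003 0.   ]
top foot_face 0.72 [321. 289.] [0.465 0.002 0.02 ]
top keeper_knob 0.82 [212.9 242.1] [0.566 0.236 0.123]
top keeper_knob 0.61 [448.5 250.9] [ 0.531 -0.279  0.123]
top keeper_hinge 0.6 [271.1 224.1] [0.609 0.11  0.09 ]
top oil 0.71 [404.4 273.1] [ 0.498 -0.198  0.   ]
top stain 0.87 [403.8 240.3] [ 0.578 -0.201  0.   ]
top specimen 0.67 [397.4 208.8] [ 0.656 -0.19   0.   ]
top slidebox 0.56 [209.8 203.6] [0.684 0.272 0.   ]
top petri 0.83 [252.5 205. ] [0.677 0.166 0.   ]
top petri 0.64 [211.  244.3] [0.582 0.268 0.   ]
top beaker 0.93 [446.4 249. ] [ 0.553 -0.304  0.   ]
scene bay 0.86 [378.6 305.2] [0.72  0.003 0.   ]
scene cabinet 0.98 [306.8 283.7] [0.555 0.002 0.   ]
scene foot_face 0.67 [272.7 267.3] [ 0.473 -0.002  0.02 ]
scene keeper_knob 0.68 [353.4 189.7] [0.558 0.235 0.123]
scene keeper_knob 0.37 [379.9 301.3] [ 0.769 -0.132  0.123]
scene keeper_hinge 0.68 [357.1 226.5] [0.613 0.132 0.09 ]
scene oil 0.82 [230.7 326.6] [ 0.49  -0.187  0.   ]
scene stain 0.67 [272.7 267.1] [0.456 0.023 0.   ]
scene stain 0.65 [265.9 345.5] [ 0.579 -0.2    0.   ]
scene specimen 0.83 [296.9 354.3] [ 0.641 -0.194  0.   ]
scene slidebox 0.86 [401.4 238.7] [0.674 0.27  0.   ]
scene petri 0.73 [385.3 259. ] [0.672 0.168 0.   ]
scene beaker 0.59 [213.3 372.2] [ 0.533 -0.299  0.   ]
```

View pics/topz.png

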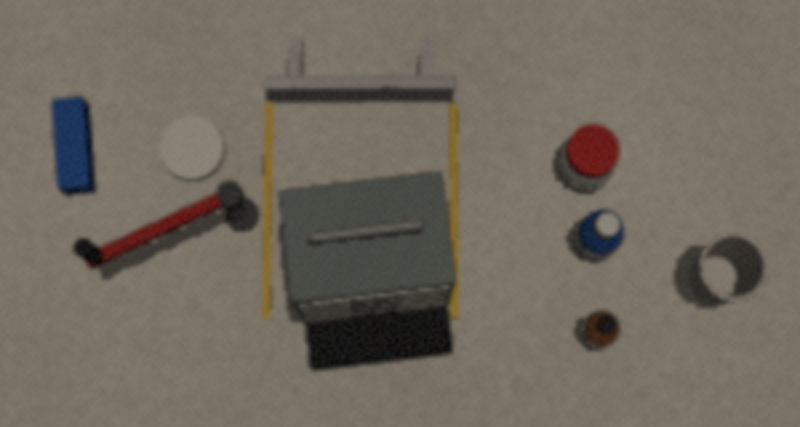

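Run:
```python
from h import *
f=manip.grab_frame("top")
T=np.array(f["camera_from_world"]);print("cam",-T[:3,:3].T@T[:3,3])
def w(u,v,z): return ray(f,(180+u*.375,150+v*.375),z)
for n,u,v,z in [("L far",272,103,0),("L near",266,317,0),("R far",456,103,0),("R near",457,317,0),("stop base L",268,101,0),("stop base R",454,101,0),("topstop L",266,89,.05),("topstop R",455,89,.05),
 ("cab FL",279,190,.18),("FR",443,172,.18),("NR",455,285,.18),("NL",292,307,.18),("footL bot",312,368,0),("footR bot",451,351,0),("knob top",84,245,.148),("hub top",230,192,.102)]:
    print(n,w(u,v,z).round(4))
```

```text
cam [ 0.37230246 -0.01152907  1.23964246]
L far [0.7159 0.0923 0.    ]
L near [0.5171 0.1004 0.    ]
R far [ 0.7107 -0.0779  0.    ]
R near [ 0.5122 -0.0714  0.    ]
stop base L [0.718 0.096 0.   ]
stop base R [ 0.7127 -0.0761  0.    ]
topstop L [0.7152 0.0933 0.05  ]
topstop R [ 0.7099 -0.0748  0.05  ]
cab FL [0.5955 0.0726 0.18  ]
FR [ 0.6061 -0.0559  0.18  ]
NR [ 0.5167 -0.062   0.18  ]
NL [0.5033 0.064  0.18  ]
footL bot [0.4701 0.0599 0.    ]
footR bot [ 0.4818 -0.0649  0.    ]
knob top [0.562  0.2335 0.148 ]
hub top [0.6115 0.1201 0.102 ]
```

>>> apply_moves([
  {"turn": [0, -7.5, 0], "xyz": [0, 0, 0], "fingers": 0.0854},
  {"turn": [0, -7.5, 0], "xyz": [0, 0, 0], "fingers": 0.0854},
  {"turn": [0, -7.6, 0], "xyz": [0, 0, 0], "fingers": 0.0854},
  {"turn": [0, 0, 0], "xyz": [-0.05, 0, -0.018], "fingers": 0.0854},
  {"turn": [0, 0, 0], "xyz": [-0.05, 0, -0.018], "fingers": 0.0854},
])

```text
time: 2.02
ee_pos: [0.2722, 0.4206, 0.2311]
eef_rot: [0.509, 0.491, -0.491, -0.508]
wrist_force: [0.5, 0.4, 0.7]
finger_gap: 0.0853
```

>>> apply_moves([
  {"turn": [0, 0, 0], "xyz": [-0.05, 0, -0.018], "fingers": 0.0854},
  {"turn": [0, 0, 0], "xyz": [-0.05, 0, -0.018], "fingers": 0.0854},
  {"turn": [0, 0, 0], "xyz": [-0.05, 0, -0.018], "fingers": 0.0854},
  {"turn": [0, 0, 0], "xyz": [-0.05, 0, -0.018], "fingers": 0.0854},
  {"turn": [0, 0, 0], "xyz": [-0.05, 0, -0.018], "fingers": 0.0854},
])

```text
time: 2.65
ee_pos: [0.3535, 0.1669, 0.2316]
eef_rot: [0.509, 0.492, -0.491, -0.508]
wrist_force: [0.6, 1.3, 0.4]
finger_gap: 0.0855
```

```bash
cat > st.py <<'E'
from h import *
s=manip.observe()
m=R.from_quat(s["eef_rot"]).as_matrix()
print("t",s["time"],"tcp",np.round(s["ee_pos"],4),"heading",np.degrees(np.arctan2(m[1,0],m[0,0])).round(2),"down",m[:,1].round(3),"F",np.round(s["wrist_force"],1),"q",np.round(s["joints"],2),"gap",s["finger_gap"])
E
python3 st.py
```

```text
t 2.65 tcp [0.3535 0.1669 0.2316] heading 88.0 down [ 0.001  0.    -1.   ] F [0.6 1.3 0.4] q [ 0.41  0.02  1.94 -0.    1.18 -1.12] gap 0.08551604312459342
```

>>> apply_moves([
  {"turn": [0, 0, 0], "xyz": [-0.041, 0, -0.013], "fingers": 0.0854},
  {"turn": [0, 0, 0], "xyz": [-0.041, 0, -0.013], "fingers": 0.0854},
  {"turn": [0, 0, 0], "xyz": [-0.041, 0, -0.013], "fingers": 0.0854},
  {"turn": [0, 0, 0], "xyz": [-0.04, 0, -0.013], "fingers": 0.0854},
  {"turn": [0, 0, 0], "xyz": [0, 0.05, 0], "fingers": 0.0854},
])

```text
time: 3.28
ee_pos: [0.4034, 0.0014, 0.1836]
eef_rot: [0.513, 0.493, -0.487, -0.507]
wrist_force: [1.7, 1.1, -0.7]
finger_gap: 0.0854
```

>>> apply_moves([
  {"turn": [0, 0, 0], "xyz": [0, 0.05, 0], "fingers": 0.0854},
  {"turn": [0, 0, 0], "xyz": [0, 0.05, 0], "fingers": 0.0854},
  {"turn": [0, 0, 0], "xyz": [0, 0.04, 0], "fingers": 0.0854},
  {"turn": [0, 0, 0], "xyz": [0, 0.02, 0], "fingers": 0.0854},
  {"turn": [0, 0, 0], "xyz": [0, 0.008, 0], "fingers": 0.0854},
])

```text
time: 3.9
ee_pos: [0.3989, 0.0038, 0.0124]
eef_rot: [-0.508, -0.491, 0.492, 0.509]
wrist_force: [-0.5, 1.0, 0.1]
finger_gap: 0.0854
```

```bash
cat >> st.py <<'E'
import sys
if len(sys.argv)>1:
    for n in sys.argv[2:]:
        f=manip.grab_frame(n); im=f["img"][:,:,::-1]
        if n=="top": im=cv2.resize(im[150:330,180:480],(800,480),interpolation=cv2.INTER_CUBIC)
        if n=="scene": im=cv2.resize(im[150:390,180:480],(750,600),interpolation=cv2.INTER_CUBIC)
        cv2.imwrite(f"pics/{n}{sys.argv[1]}.png",im)
E
python3 st.py 1 top scene
```

```text
t 3.9 tcp [0.3989 0.0038 0.0124] heading 87.97 down [-0.002  0.    -1.   ] F [-0.5  1.   0.1] q [-0.02  0.34  2.24  0.    0.56 -1.56] gap 0.08543118098103453
```

View pics/scene1.png

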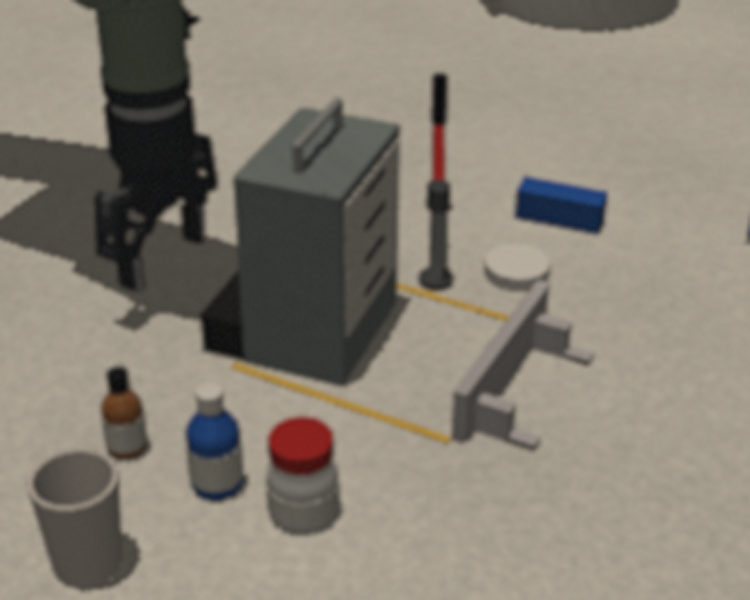

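View pics/top1.png

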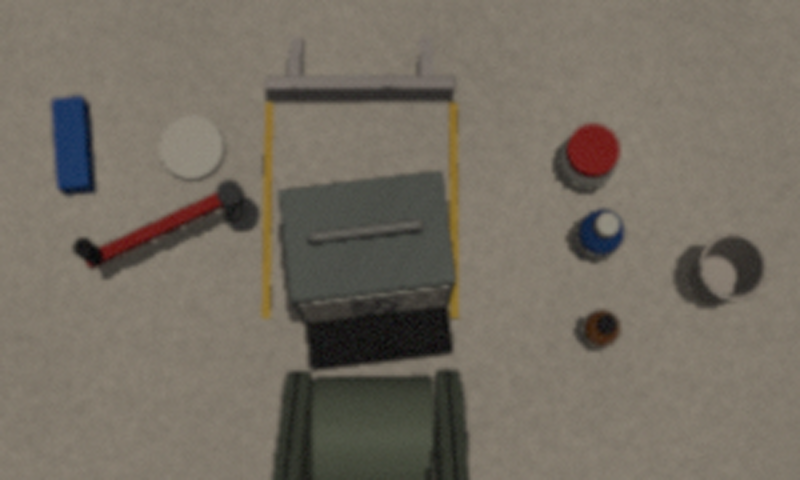

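>>> apply_moves([
  {"turn": [0, 0, 0], "xyz": [-0.002, 0, -0.025], "fingers": 0.0854},
  {"turn": [0, 0, 0], "xyz": [0, 0, -0.02], "fingers": 0.0854},
  {"turn": [0, 0, 0], "xyz": [0, 0, -0.008], "fingers": 0.0854},
  {"turn": [0, 0, 0], "xyz": [0, 0, -0.007], "fingers": 0.0854},
  {"turn": [0, 0, 0], "xyz": [0, 0, -0.007], "fingers": 0.0854},
])

```text
time: 4.62
ee_pos: [0.4571, -0.0001, 0.0127]
eef_rot: [-0.503, -0.487, 0.497, 0.513]
wrist_force: [-23.2, 1.9, 20.9]
finger_gap: 0.0856
```

>>> apply_moves([
  {"turn": [0, 0, 0], "xyz": [0, 0, -0.007], "fingers": 0.0854},
  {"turn": [0, 0, 0], "xyz": [0, 0, -0.007], "fingers": 0.0854},
  {"turn": [0, 0, 0], "xyz": [0, 0, -0.007], "fingers": 0.0854},
  {"turn": [0, 0, 0], "xyz": [0, 0, -0.007], "fingers": 0.0854},
])

```text
time: 5.12
ee_pos: [0.4839, 0.0, 0.0123]
eef_rot: [-0.502, -0.487, 0.496, 0.514]
wrist_force: [-17.4, 7.5, 11.2]
finger_gap: 0.0859
```

```bash
python3 st.py 2 top scene
```

```text
t 5.125 tcp [0.4839 0.     0.0123] heading 88.11 down [-0.021  0.002 -1.   ] F [-17.4   7.5  11.2] q [-0.02  0.44  2.04  0.    0.68 -1.56] gap 0.08588781612956387
```

View pics/scene2.png

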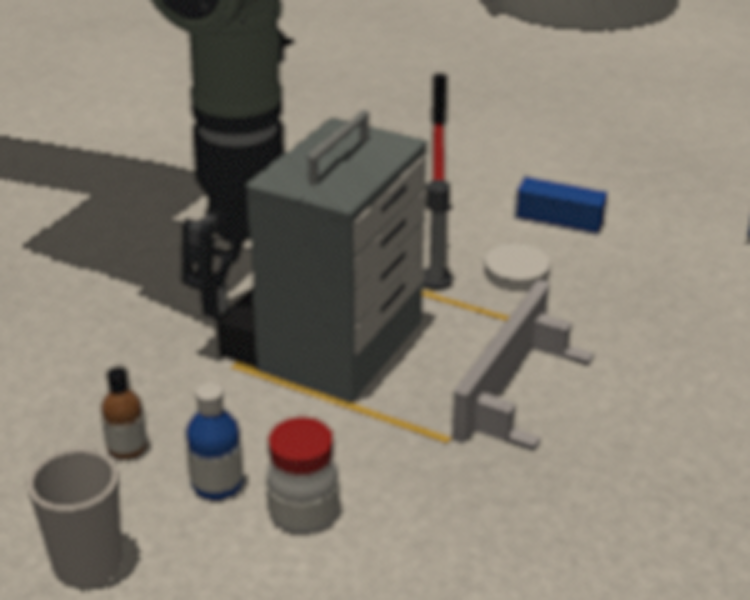

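View pics/top2.png

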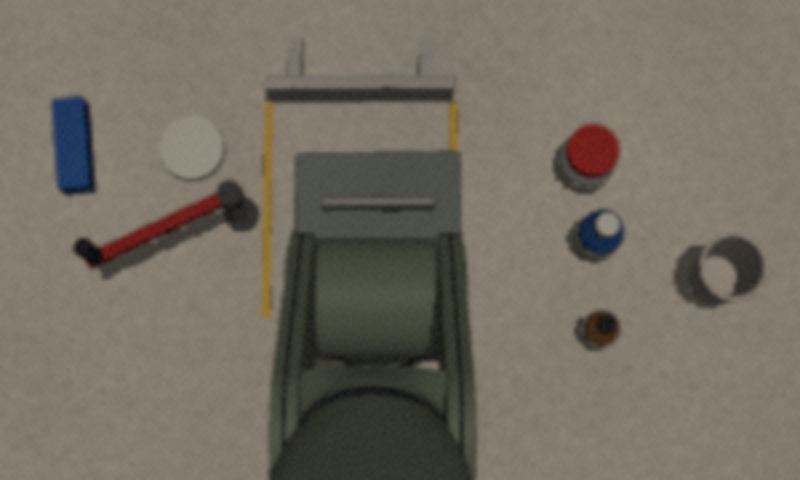

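```bash
cat > cab.py <<'E'
from h import *
f=manip.grab_frame("top")
yaw=-.034;o=np.array([.7135,.0085]);ux=np.array([np.cos(yaw),np.sin(yaw)]);uy=np.array([-np.sin(yaw),np.cos(yaw)])
def bay(u,v,z=.18):
    p=ray(f,(180+u*.375,150+v*.375),z)[:2]-o
    return np.array([p@ux,p@uy]).round(4)
E
python3 - <<'E'
from cab import *
a,b=bay(296,154),bay(460,153);print(a,b,(a+b)/2,"yaw",np.arctan2(-(a-b)[0],(a-b)[1]))
E
```

```text
[-0.0912  0.0473] [-0.0899 -0.0814] [-0.09055 -0.01705] yaw 0.01010066658532198
```

>>> apply_moves([
  {"turn": [0, 0, 0], "xyz": [0.002, 0, -0.007], "fingers": 0.0854},
  {"turn": [0, 0, 0], "xyz": [0.002, 0, -0.007], "fingers": 0.0854},
  {"turn": [0, 0, 0], "xyz": [0.002, 0, -0.007], "fingers": 0.0854},
  {"turn": [0, 0, 0], "xyz": [0.002, 0, -0.007], "fingers": 0.0854},
  {"turn": [0, 0, 0], "xyz": [0.002, 0, -0.007], "fingers": 0.0854},
])

```text
time: 5.9
ee_pos: [0.519, 0.0065, 0.0122]
eef_rot: [-0.504, -0.485, 0.497, 0.514]
wrist_force: [-18.6, -4.8, 11.0]
finger_gap: 0.0854
```

```bash
python3 st.py 3 top
```

```text
t 5.9 tcp [0.519  0.0065 0.0122] heading 87.93 down [-0.022 -0.001 -1.   ] F [-18.6  -4.8  11. ] q [-0.01  0.48  1.95 -0.    0.73 -1.54] gap 0.08541438429111635
```

View pics/top3.png

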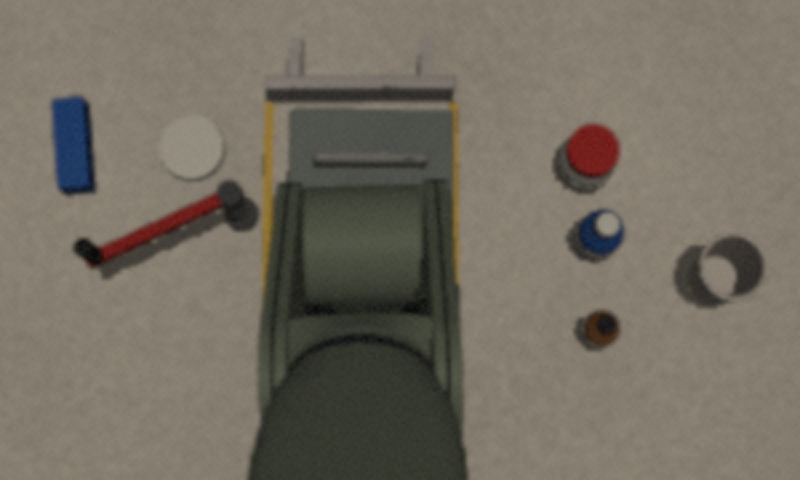

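Run:
```python
from cab import *
a,b=bay(290,111),bay(453,110);print(a,b,(a+b)/2,"yaw",np.arctan2(-(a-b)[0],(a-b)[1]))
```

```text
[-0.0563  0.0526] [-0.055  -0.0761] [-0.05565 -0.01175] yaw 0.010100666585321926
```

>>> apply_moves([
  {"turn": [0, 0, 0], "xyz": [0.0022, 0, -0.007], "fingers": 0.0854},
  {"turn": [0, 0, 0], "xyz": [0.0022, 0, -0.007], "fingers": 0.0854},
  {"turn": [0, 0, 0], "xyz": [0.0022, 0, -0.007], "fingers": 0.0854},
  {"turn": [0, 0, 0], "xyz": [0.0022, 0, -0.007], "fingers": 0.0854},
  {"turn": [0, 0, 0], "xyz": [0.0022, 0, -0.007], "fingers": 0.0854},
])

```text
time: 6.62
ee_pos: [0.5553, 0.0158, 0.0122]
eef_rot: [-0.504, -0.485, 0.496, 0.514]
wrist_force: [-17.0, -4.3, 9.3]
finger_gap: 0.0851
```

>>> apply_moves([
  {"turn": [0, 0, 0], "xyz": [0.001, 0, -0.006], "fingers": 0.0854},
  {"turn": [0, 0, 0], "xyz": [0.001, 0, -0.006], "fingers": 0.0854},
])

```text
time: 6.88
ee_pos: [0.5671, 0.0178, 0.0122]
eef_rot: [-0.504, -0.485, 0.497, 0.514]
wrist_force: [-16.4, -2.4, 10.1]
finger_gap: 0.0853
```

```bash
python3 st.py 4 top scene
```

```text
t 6.875 tcp [0.5671 0.0178 0.0122] heading 87.95 down [-0.021 -0.001 -1.   ] F [-16.4  -2.4  10.1] q [ 0.01  0.54  1.84 -0.    0.79 -1.52] gap 0.08525114180419258
```

View pics/top4.png

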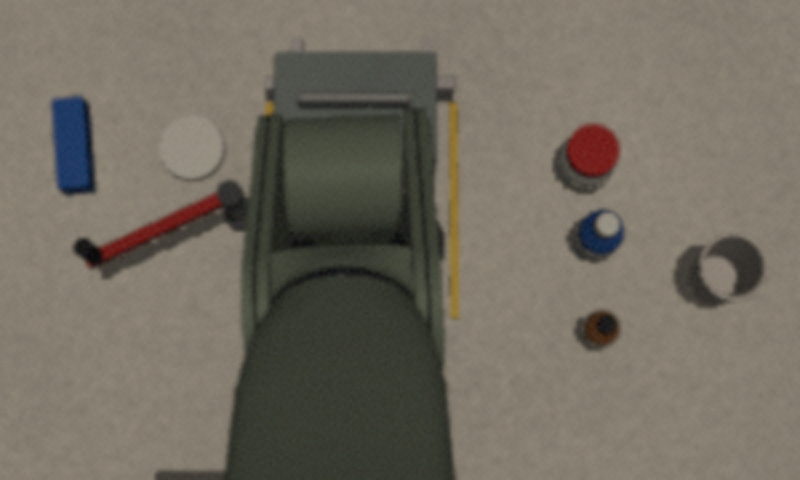

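View pics/scene4.png

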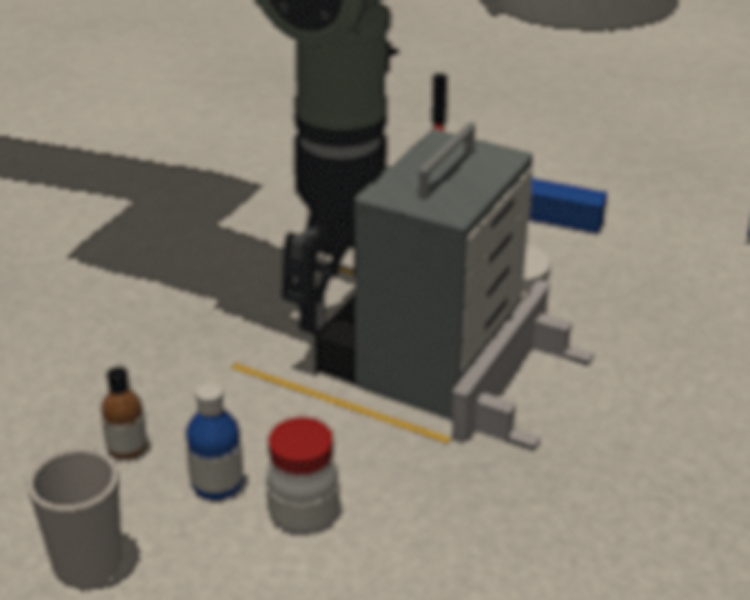

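Run:
```python
from cab import *
a,b=bay(275,53),bay(437,52);print(a,b,(a+b)/2,"yaw",np.arctan2(-(a-b)[0],(a-b)[1]))
```

```text
[-0.0085  0.0656] [-0.0073 -0.0635] [-0.0079   0.00105] yaw 0.009294852378688328
```

>>> apply_moves([
  {"turn": [0, 0, 0], "xyz": [0, 0, -0.003], "fingers": 0.0854},
  {"turn": [0, 0, 0], "xyz": [0, 0, -0.002], "fingers": 0.0854},
])

```text
time: 7.28
ee_pos: [0.5701, 0.018, 0.0122]
eef_rot: [-0.503, -0.484, 0.498, 0.515]
wrist_force: [-20.4, -1.1, 11.6]
finger_gap: 0.0853
```

>>> apply_moves([
  {"turn": [0, 0, 0], "xyz": [0, 0, -0.002], "fingers": 0.0854},
])

```text
time: 7.4
ee_pos: [0.5728, 0.018, 0.0121]
eef_rot: [-0.503, -0.485, 0.497, 0.514]
wrist_force: [-21.7, 0.0, 14.2]
finger_gap: 0.0849
```

>>> apply_moves([
  {"turn": [0, 0, 0], "xyz": [0, 0, -0.001], "fingers": 0.0854},
])

```text
time: 7.52
ee_pos: [0.5727, 0.018, 0.0122]
eef_rot: [-0.502, -0.484, 0.498, 0.515]
wrist_force: [-23.3, -0.7, 15.4]
finger_gap: 0.0854
```

>>> apply_moves([
  {"turn": [0, 0, 0], "xyz": [0, 0, -0.001], "fingers": 0.0854},
])

```text
time: 7.65
ee_pos: [0.5727, 0.018, 0.0121]
eef_rot: [-0.502, -0.484, 0.498, 0.515]
wrist_force: [-25.7, -0.5, 16.4]
finger_gap: 0.0852
```

>>> apply_moves([
  {"turn": [0, 0, 0], "xyz": [0, 0, -0.001], "fingers": 0.0854},
])

```text
time: 7.78
ee_pos: [0.5727, 0.018, 0.0122]
eef_rot: [-0.501, -0.483, 0.499, 0.516]
wrist_force: [-28.3, -0.9, 18.4]
finger_gap: 0.0854
```

```bash
python3 st.py 5 top scene
```

```text
t 7.775 tcp [0.5727 0.018  0.0122] heading 88.0 down [-0.03 -0.   -1.  ] F [-28.3  -0.9  18.4] q [ 0.01  0.55  1.82 -0.    0.81 -1.52] gap 0.08544135069727427
```

View pics/top5.png

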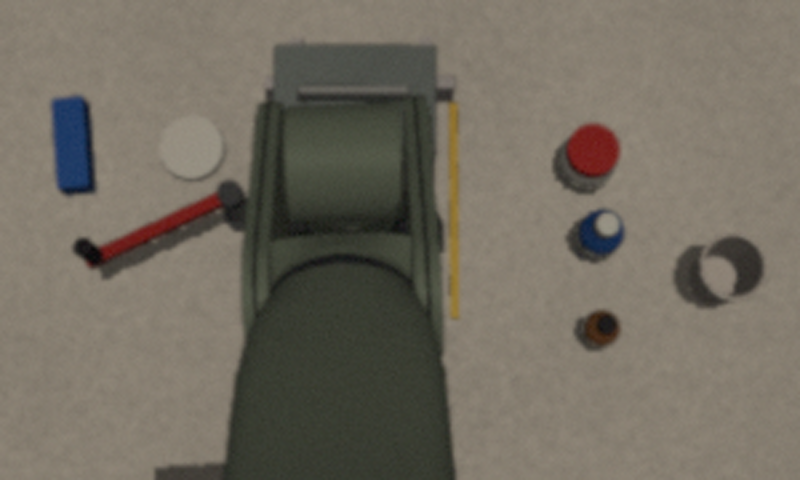

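View pics/scene5.png

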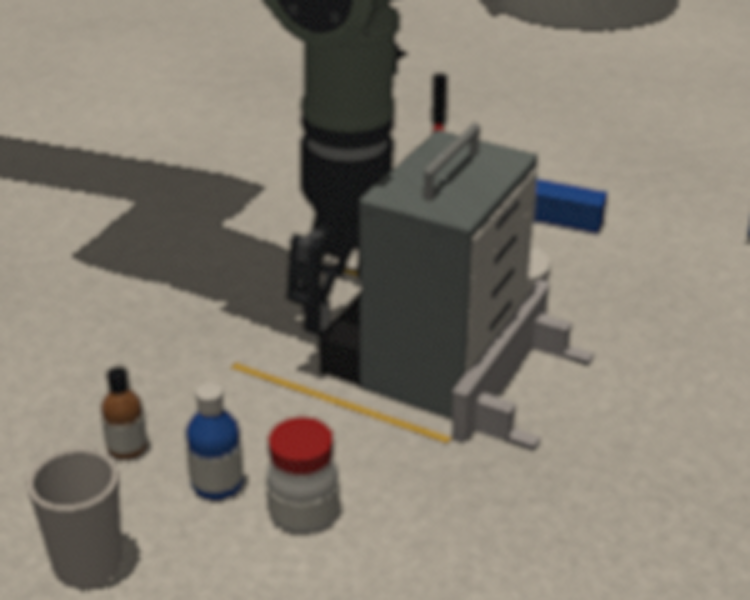

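>>> apply_moves([
  {"turn": [0, 0, 0], "xyz": [0, 0, 0.006], "fingers": 0.0854},
  {"turn": [0, 0, 0], "xyz": [0, 0, 0.015], "fingers": 0.0854},
  {"turn": [0, 0, 0], "xyz": [0, 0, 0.03], "fingers": 0.0854},
  {"turn": [0, 0, 0], "xyz": [0, 0, 0.04], "fingers": 0.0854},
  {"turn": [0, 0, 0], "xyz": [0, 0, 0.04], "fingers": 0.0854},
])

```text
time: 8.5
ee_pos: [0.455, 0.0229, 0.0136]
eef_rot: [0.509, 0.491, -0.491, -0.509]
wrist_force: [-0.2, 0.4, 0.1]
finger_gap: 0.0855
```

```bash
python3 st.py 6 top scene
```

```text
t 8.5 tcp [0.455  0.0229 0.0136] heading 87.97 down [ 0.001  0.    -1.   ] F [-0.2  0.4  0.1] q [ 0.02  0.4   2.11  0.    0.62 -1.51] gap 0.08549590192163731
```

View pics/top6.png

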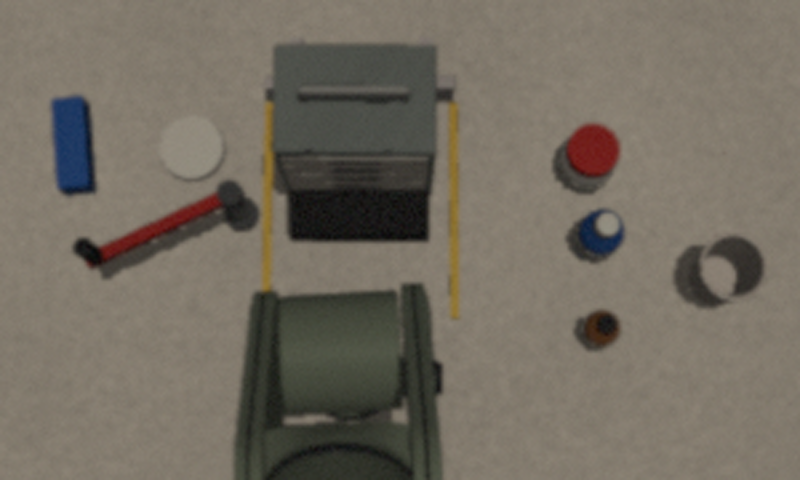

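View pics/scene6.png

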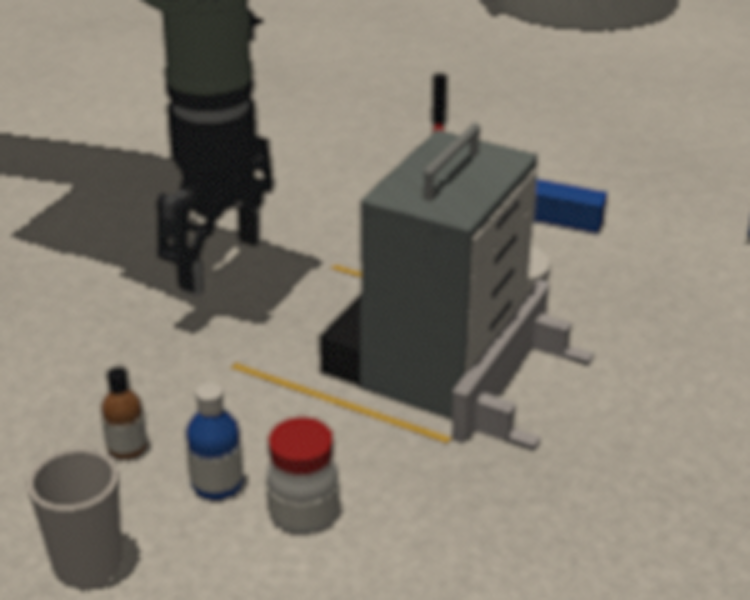

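Run:
```python
from cab import *
a,b=bay(275,46),bay(437,45);print(a,b,(a+b)/2,"yaw",np.arctan2(-(a-b)[0],(a-b)[1]))
print("near",bay(279,152),bay(435,151),"foot top edge?",bay(290,240,0),bay(428,240,0))
for r in manip.pinpoint("top","cabinet")[:2]+manip.pinpoint("top","bay")[:1]: print(r["conf"],ray(f,r["location"],0))
```

```text
[-0.0026  0.0657] [-0.0015 -0.0635] [-0.00205  0.0011 ] yaw 0.008513726180928488
near [-0.0896  0.0607] [-0.0883 -0.0618] foot top edge? [-0.129   0.0647] [-0.1284 -0.0605]
0.59 [0.67048115 0.00769979 0.        ]
```

>>> apply_moves([
  {"turn": [0, 0, 0], "xyz": [0, -0.06, 0], "fingers": 0.0},
  {"turn": [0, 10.3, 0], "xyz": [0, -0.06, 0], "fingers": 0.0},
  {"turn": [0, 10.3, 0], "xyz": [0, -0.06, 0], "fingers": 0.0},
  {"turn": [0, 10.3, 0], "xyz": [0, -0.06, 0], "fingers": 0.0},
  {"turn": [0, 10.3, 0], "xyz": [0, 0, 0], "fingers": 0.0},
])

```text
time: 9.38
ee_pos: [0.4602, 0.0228, 0.2591]
eef_rot: [0.652, 0.283, -0.274, -0.648]
wrist_force: [-0.6, -0.4, -0.3]
finger_gap: 0.0003
```

>>> apply_moves([
  {"turn": [0, 10.3, 0], "xyz": [0, 0, 0], "fingers": 0.0},
  {"turn": [0, 10.3, 0], "xyz": [0, 0, 0], "fingers": 0.0},
  {"turn": [0, 10.3, 0], "xyz": [0, 0, 0], "fingers": 0.0},
  {"turn": [0, 10.3, 0], "xyz": [0, 0, 0], "fingers": 0.0},
  {"turn": [0, 10.3, 0], "xyz": [0, 0, 0], "fingers": 0.0},
])

```text
time: 10.0
ee_pos: [0.4574, 0.0228, 0.2538]
eef_rot: [-0.706, 0.031, -0.032, 0.707]
wrist_force: [0.6, 0.1, -0.4]
finger_gap: -0.0002
```

```bash
python3 st.py
```

```text
t 10.0 tcp [0.4574 0.0228 0.2538] heading -5.07 down [ 0.002  0.    -1.   ] F [ 0.6  0.1 -0.4] q [0.02 0.12 1.77 0.   1.25 0.11] gap -0.00016087397950944736
```

>>> apply_moves([
  {"turn": [0, 10.2, 0], "xyz": [-0.05, 0, 0], "fingers": 0.0},
  {"turn": [0, 0, 0], "xyz": [0, 0, 0], "fingers": 0.0},
])

```text
time: 10.25
ee_pos: [0.4047, 0.027, 0.2536]
eef_rot: [-0.701, 0.092, -0.092, 0.701]
wrist_force: [0.8, -0.0, 1.1]
finger_gap: -0.0001
```

```bash
python3 st.py
```

```text
t 10.25 tcp [0.4047 0.027  0.2536] heading -14.92 down [-0.  0. -1.] F [ 0.8 -0.   1.1] q [0.04 0.03 1.87 0.   1.24 0.3 ] gap -7.701595697425526e-05
```

>>> apply_moves([
  {"turn": [0, 10.2, 0], "xyz": [0, 0, 0], "fingers": 0.0},
  {"turn": [0, 10.2, 0], "xyz": [0, 0, 0], "fingers": 0.0},
  {"turn": [0, 10.2, 0], "xyz": [0, 0, 0], "fingers": 0.0},
  {"turn": [0, 10.2, 0], "xyz": [0, 0, 0], "fingers": 0.0},
  {"turn": [0, 10.2, 0], "xyz": [0, 0, 0], "fingers": 0.0},
])

```text
time: 10.88
ee_pos: [0.4081, 0.0269, 0.2539]
eef_rot: [-0.592, 0.385, -0.387, 0.593]
wrist_force: [0.5, -0.3, -0.4]
finger_gap: 0.0001
```

```bash
python3 st.py
```

```text
t 10.875 tcp [0.4081 0.0269 0.2539] heading -66.2 down [ 0.002  0.    -1.   ] F [ 0.5 -0.3 -0.4] q [0.04 0.04 1.87 0.   1.24 1.19] gap 5.960155633213854e-05
```

>>> apply_moves([
  {"turn": [0, 0, 0], "xyz": [-0.0256, 0, 0.0526], "fingers": 0.0},
  {"turn": [0, 0, 0], "xyz": [-0.0256, 0, 0.0526], "fingers": 0.0},
  {"turn": [0, 0, 0], "xyz": [-0.0256, 0, 0.0526], "fingers": 0.0},
  {"turn": [0, 0, 0], "xyz": [-0.0256, 0, 0.0526], "fingers": 0.0},
  {"turn": [0, 0, 0], "xyz": [-0.0256, 0, 0.0526], "fingers": 0.0},
])

```text
time: 11.5
ee_pos: [0.597, 0.2531, 0.2534]
eef_rot: [-0.593, 0.384, -0.385, 0.594]
wrist_force: [0.4, -0.1, 0.6]
finger_gap: -0.0001
```

>>> apply_moves([
  {"turn": [0, 0, 0], "xyz": [0, 0.04, 0], "fingers": 0.0},
  {"turn": [0, 0, 0], "xyz": [0, 0, 0], "fingers": 0.0},
])

```text
time: 11.75
ee_pos: [0.5937, 0.2511, 0.2096]
eef_rot: [0.595, -0.386, 0.383, -0.592]
wrist_force: [0.3, -0.9, 0.3]
finger_gap: 0.0003
```

```bash
python3 st.py 7 wrist top scene
```

```text
t 11.75 tcp [0.5937 0.2511 0.2096] heading -65.85 down [-0.006 -0.003 -1.   ] F [ 0.3 -0.9  0.3] q [ 0.38  0.45  1.42 -0.    1.28  1.53] gap 0.00029439262088532355
```

View pics/wrist7.png

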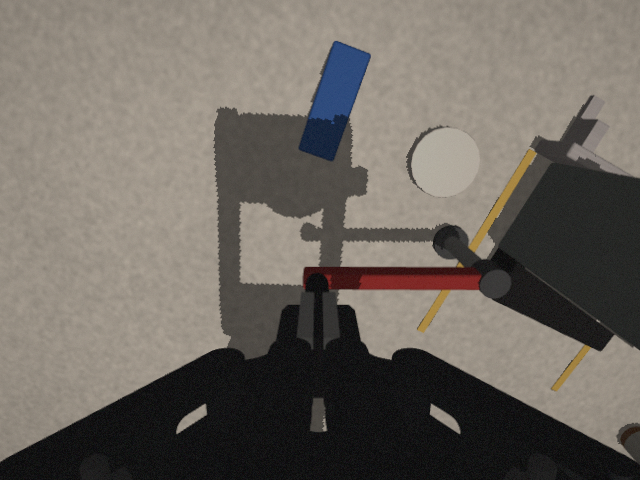

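View pics/scene7.png

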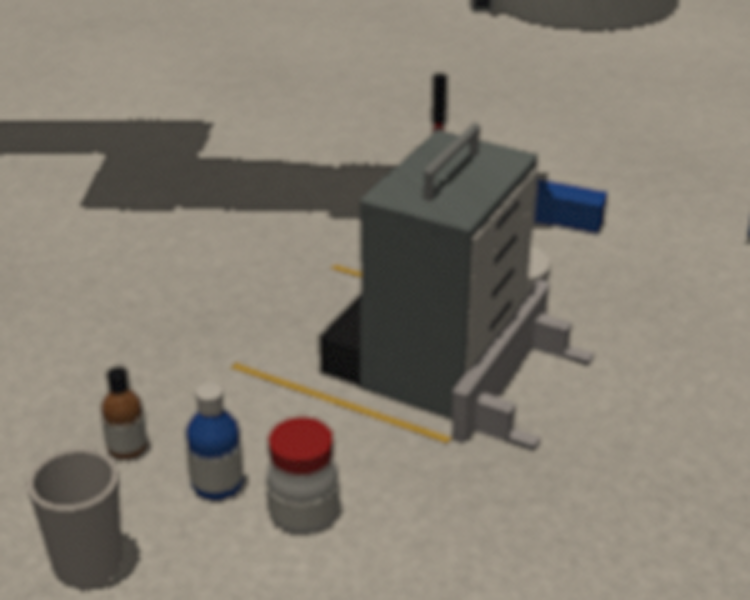

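Run:
```python
from h import *
f=manip.grab_frame("wrist")
T=np.array(f["camera_from_world"]);print("cam",-T[:3,:3].T@T[:3,3])
s=manip.observe()
p=np.array(s["ee_pos"]);print(p)
for z in (.21,.148,.125,.098): print(z,proj(f,[p[0],p[1],z]).round(0),"knob",proj(f,[.562,.2345,z]).round(0))
print("hinge",proj(f,[.612,.12,.102]), ray(f,(317,280),.148),ray(f,(495,284),.102), ray(f,(317,280),.098))
for r in manip.pinpoint("wrist","keeper_knob")[:2]: print(r["conf"],r["location"],ray(f,r["location"],.123))
```

```text
cam [0.66245091 0.28121837 0.35799611]
[0.5951168  0.25092066 0.21536989]
0.21 [[318. 308.]] knob [[322. 383.]]
0.148 [[318. 258.]] knob [[321. 317.]]
0.125 [[318. 246.]] knob [[321. 300.]]
0.098 [[318. 234.]] knob [[320. 284.]]
hinge [[495.20629674 286.72292751]] [0.58260706 0.24616962 0.148     ] [0.61374622 0.12125481 0.102     ] [0.56359627 0.23782452 0.098     ]
0.97 [319.1, 297.0] [0.56267952 0.23585115 0.123     ]
```

>>> apply_moves([
  {"turn": [0, 0, 0], "xyz": [0, 0.05, 0], "fingers": 0.0},
  {"turn": [0, 0, 0], "xyz": [0, 0.038, 0], "fingers": 0.0},
  {"turn": [0, 0, 0], "xyz": [0, 0, 0], "fingers": 0.0},
])

```text
time: 12.38
ee_pos: [0.5928, 0.2501, 0.1239]
eef_rot: [0.594, -0.386, 0.384, -0.592]
wrist_force: [-0.3, -0.1, 1.5]
finger_gap: 0.0003
```

```bash
python3 st.py 8 wrist
```

```text
t 12.375 tcp [0.5928 0.2501 0.1239] heading -65.95 down [-0.004 -0.002 -1.   ] F [-0.3 -0.1  1.5] q [0.38 0.51 1.55 0.   1.09 1.53] gap 0.0002645450493107455
```

View pics/wrist8.png

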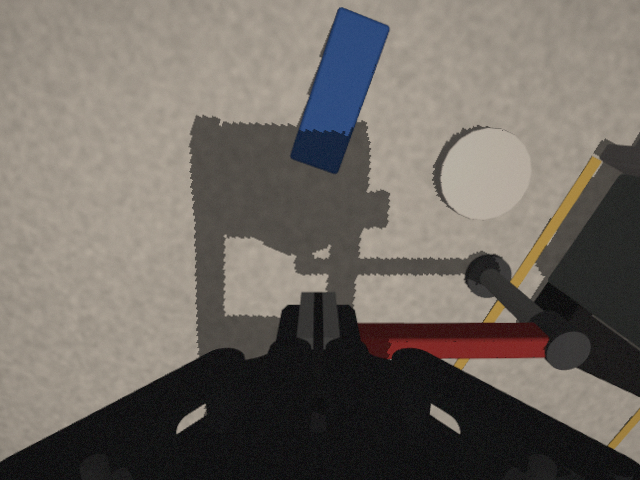

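>>> apply_moves([
  {"turn": [0, 0, 0], "xyz": [0, 0, -0.014], "fingers": 0.0},
  {"turn": [0, -8, 0], "xyz": [-0.0014, 0, -0.0176], "fingers": 0.0},
  {"turn": [0, -8, 0], "xyz": [-0.0014, 0, -0.0176], "fingers": 0.0},
  {"turn": [0, -8, 0], "xyz": [-0.0014, 0, -0.0176], "fingers": 0.0},
  {"turn": [0, 0, 0], "xyz": [0, 0, 0], "fingers": 0.0},
])

```text
time: 13.05
ee_pos: [0.5343, 0.2207, 0.1276]
eef_rot: [-0.659, 0.253, -0.254, 0.661]
wrist_force: [-0.4, 0.1, 0.5]
finger_gap: -0.0
```

```bash
cat > kp.py <<'E'
from cab import *
s=manip.observe();p=np.array(s["ee_pos"])
m=R.from_quat(s["eef_rot"]).as_matrix();hx=np.arctan2(m[1,0],m[0,0])
d=p[:2]-np.array([.6125,.1205]);c,sn=np.cos(hx),np.sin(hx)
print("tool theta",np.degrees(hx)+92-0.05,"rel hinge tool x,z",(d@[c,sn]).round(4),(d@[-sn,c]).round(4),"z",p[2].round(4),"F",np.round(s["wrist_force"],1))
for cam in("top","wrist"):
  ff=manip.grab_frame(cam)
  for r in manip.pinpoint(cam,"keeper_knob")[:1]:
    k=ray(ff,r["location"],.123)[:2]-np.array([.6125,.1205]); print(cam,round(r["conf"],2),"knob th",np.degrees(np.arctan2(-k@ux,k@uy)).round(1),"r",np.linalg.norm(k).round(3))
E
python3 kp.py; python3 st.py 9 top wrist
```

```text
tool theta 49.874058736652124 rel hinge tool x,z -0.1248 0.0228 z 0.1274 F [ 0.9  0.1 -0. ]
top 0.92 knob th 50.7 r 0.127
t 13.3 tcp [0.5354 0.2214 0.1258] heading -41.98 down [ 0.001  0.001 -1.   ] F [-0.  -0.4  0.2] q [0.37 0.41 1.71 0.   1.02 1.1 ] gap 0.0002583905649296378
```

View pics/top9.png

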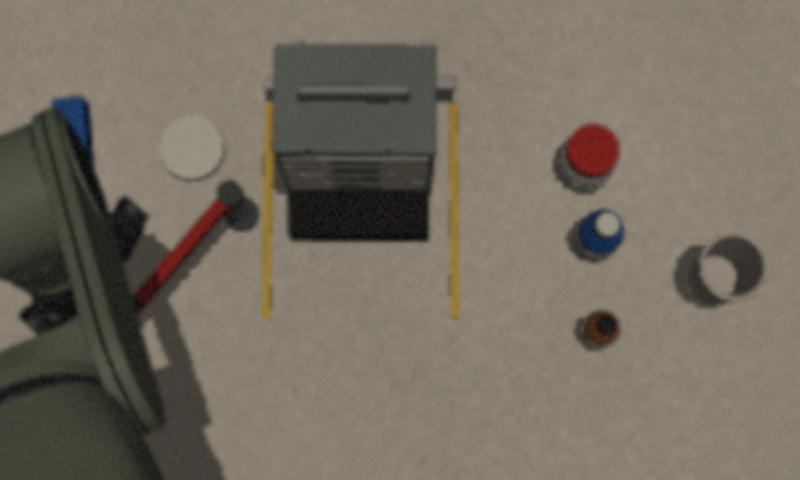

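View pics/wrist9.png

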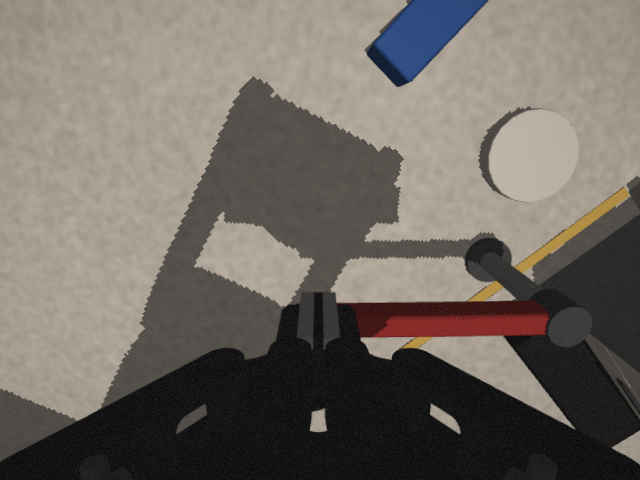

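Keeper follows the tool (about 50°). Continue round.

>>> apply_moves([
  {"turn": [0, -8, 0], "xyz": [-0.0014, 0, -0.0178], "fingers": 0.0},
  {"turn": [0, -8, 0], "xyz": [-0.0014, 0, -0.0178], "fingers": 0.0},
  {"turn": [0, -8, 0], "xyz": [-0.0014, 0, -0.0178], "fingers": 0.0},
  {"turn": [0, -8, 0], "xyz": [-0.0014, 0, -0.0178], "fingers": 0.0},
  {"turn": [0, -8, 0], "xyz": [-0.0014, 0, -0.0178], "fingers": 0.0},
])

```text
time: 14.02
ee_pos: [0.4903, 0.1454, 0.1252]
eef_rot: [-0.707, 0.01, -0.01, 0.707]
wrist_force: [1.1, 0.2, -0.5]
finger_gap: 0.0002
```

```bash
python3 kp.py; python3 st.py 10 top
```

```text
tool theta 90.39539776176291 rel hinge tool x,z -0.1236 0.0197 z 0.1251 F [-0.7 -1.2 -0.4]
wrist 0.18 knob th 17.9 r 0.074
t 14.275 tcp [0.4909 0.146  0.1254] heading -2.05 down [ 0.  0. -1.] F [ 0.2  0.8 -0.1] q [0.27 0.32 1.86 0.   0.96 0.3 ] gap 0.00022713310599622592
```

View pics/top10.png

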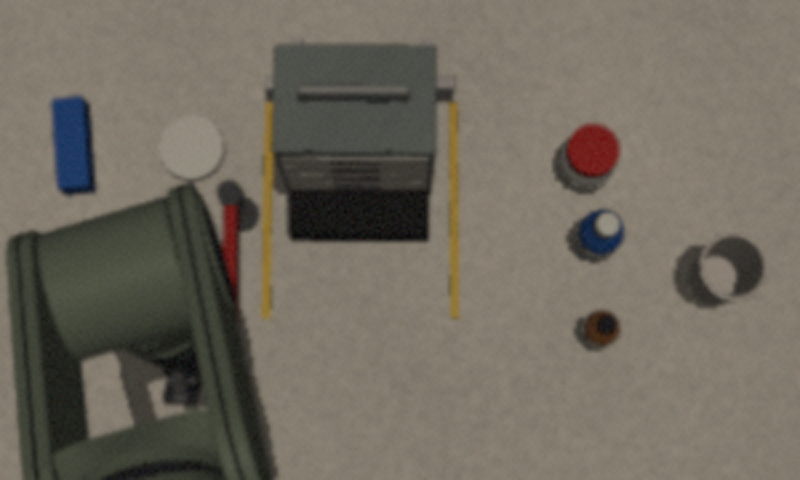

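>>> apply_moves([
  {"turn": [0, -8, 0], "xyz": [-0.0014, 0, -0.0178], "fingers": 0.0},
  {"turn": [0, -8, 0], "xyz": [-0.0014, 0, -0.0178], "fingers": 0.0},
  {"turn": [0, -8, 0], "xyz": [-0.0014, 0, -0.0178], "fingers": 0.0},
  {"turn": [0, -8, 0], "xyz": [-0.0014, 0, -0.0178], "fingers": 0.0},
  {"turn": [0, -8, 0], "xyz": [-0.0014, 0, -0.0178], "fingers": 0.0},
])

```text
time: 14.95
ee_pos: [0.5053, 0.0594, 0.1253]
eef_rot: [-0.668, -0.232, 0.232, 0.668]
wrist_force: [1.0, 1.0, 0.7]
finger_gap: -0.0003
```

```bash
python3 kp.py; python3 st.py 11 scene
```

```text
tool theta 130.371038623875 rel hinge tool x,z -0.1219 0.0167 z 0.1254 F [ 1.  -1.8 -0.4]
t 15.2 tcp [0.5048 0.0598 0.1252] heading 37.96 down [-0.  0. -1.] F [-0.4 -0.5 -0.3] q [ 0.1   0.31  1.87  0.    0.96 -0.57] gap 0.00010670759371349932
```

View pics/scene11.png

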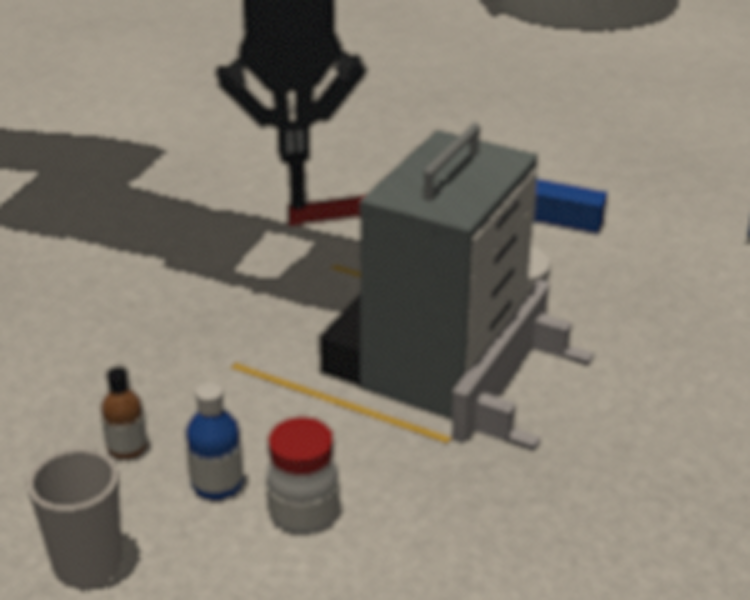

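>>> apply_moves([
  {"turn": [0, -8, 0], "xyz": [-0.002, 0, -0.0176], "fingers": 0.0},
  {"turn": [0, -8, 0], "xyz": [-0.002, 0, -0.0176], "fingers": 0.0},
  {"turn": [0, -8, 0], "xyz": [-0.002, 0, -0.0176], "fingers": 0.0},
  {"turn": [0, -8, 0], "xyz": [-0.002, 0, -0.0176], "fingers": 0.0},
  {"turn": [0, -8, 0], "xyz": [-0.0014, 0, -0.0176], "fingers": 0.0},
])

```text
time: 15.88
ee_pos: [0.5691, 0.0017, 0.1252]
eef_rot: [-0.548, -0.446, 0.447, 0.549]
wrist_force: [-0.3, 0.5, 0.7]
finger_gap: -0.0001
```

```bash
python3 kp.py; python3 st.py 12 scene top
```

```text
tool theta 170.38034976215178 rel hinge tool x,z -0.1254 0.016 z 0.1253 F [ 2.4 -0.8  0.2]
t 16.125 tcp [0.5685 0.0018 0.1251] heading 77.96 down [-0.001  0.    -1.   ] F [-1.4 -0.2 -0.7] q [-0.02  0.4   1.73  0.    1.01 -1.38] gap 0.00011244334299178043
```

View pics/scene12.png

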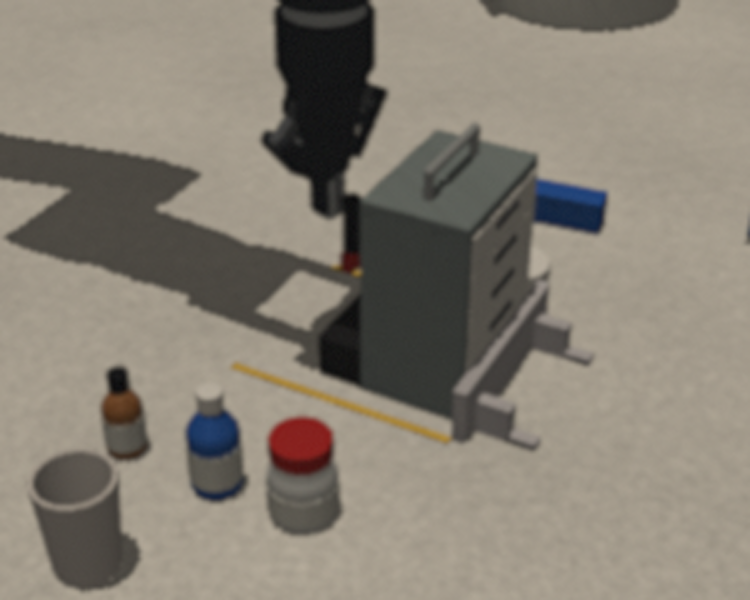

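View pics/top12.png

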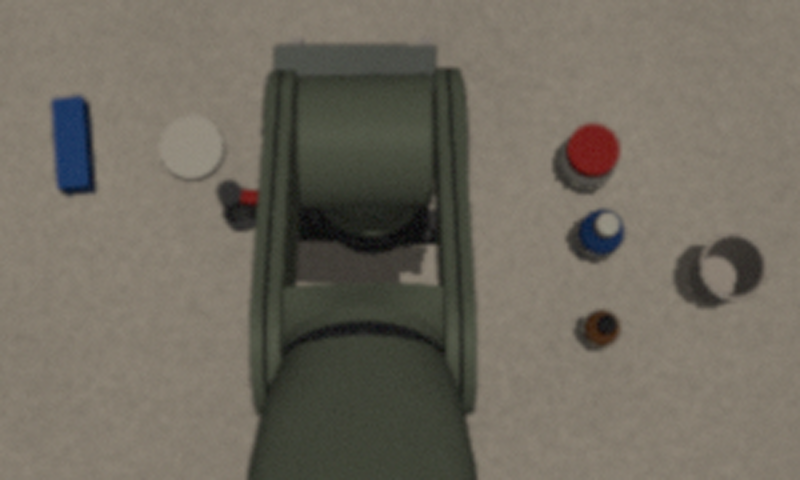

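>>> apply_moves([
  {"turn": [0, -5, 0], "xyz": [-0.001, 0, -0.011], "fingers": 0.0},
  {"turn": [0, -4, 0], "xyz": [0, 0, -0.006], "fingers": 0.0},
  {"turn": [0, 0, 0], "xyz": [0, 0, 0], "fingers": 0.0},
])

```text
time: 16.6
ee_pos: [0.5856, -0.0025, 0.1253]
eef_rot: [-0.513, -0.487, 0.487, 0.513]
wrist_force: [0.8, -0.1, -0.4]
finger_gap: -0.0003
```

```bash
python3 kp.py
```

```text
tool theta 178.93235875897219 rel hinge tool x,z -0.1243 0.0206 z 0.1253 F [-0.4  0.3 -0.9]
wrist 0.69 knob th 157.7 r 0.032
```

>>> apply_moves([
  {"turn": [0, 0, 0], "xyz": [0, 0, -0.002], "fingers": 0.0},
  {"turn": [0, 0, 0], "xyz": [0, 0, -0.001], "fingers": 0.0},
])

```text
time: 17.1
ee_pos: [0.5888, -0.003, 0.1254]
eef_rot: [-0.513, -0.487, 0.487, 0.513]
wrist_force: [-0.6, -0.1, 0.7]
finger_gap: -0.0
```

>>> apply_moves([
  {"turn": [0, 0, 0], "xyz": [0, 0, -0.002], "fingers": 0.0},
])

```text
time: 17.23
ee_pos: [0.59, -0.0031, 0.1252]
eef_rot: [-0.512, -0.487, 0.488, 0.513]
wrist_force: [-5.3, 0.0, 4.2]
finger_gap: 0.0
```

>>> apply_moves([
  {"turn": [0, 0, 0], "xyz": [0, 0, -0.001], "fingers": 0.0},
  {"turn": [0, 0, 0], "xyz": [0, 0, 0], "fingers": 0.0},
])

```text
time: 17.48
ee_pos: [0.59, -0.0031, 0.1252]
eef_rot: [-0.512, -0.486, 0.488, 0.514]
wrist_force: [-5.3, -0.9, 4.4]
finger_gap: 0.0001
```

```bash
python3 kp.py; python3 st.py 13 scene
```

```text
tool theta 179.02311932025563 rel hinge tool x,z -0.1246 0.0161 z 0.1252 F [-4.7 -0.4  3.1]
top 0.27 knob th 154.2 r 0.12
wrist 0.53 knob th 166.6 r 0.234
t 17.725 tcp [ 0.59   -0.0031  0.1252] heading 87.07 down [-0.004  0.    -1.   ] F [-5.2  0.2  4.6] q [-0.02  0.43  1.68  0.    1.04 -1.54] gap -0.00021686202749792967
```

View pics/scene13.png

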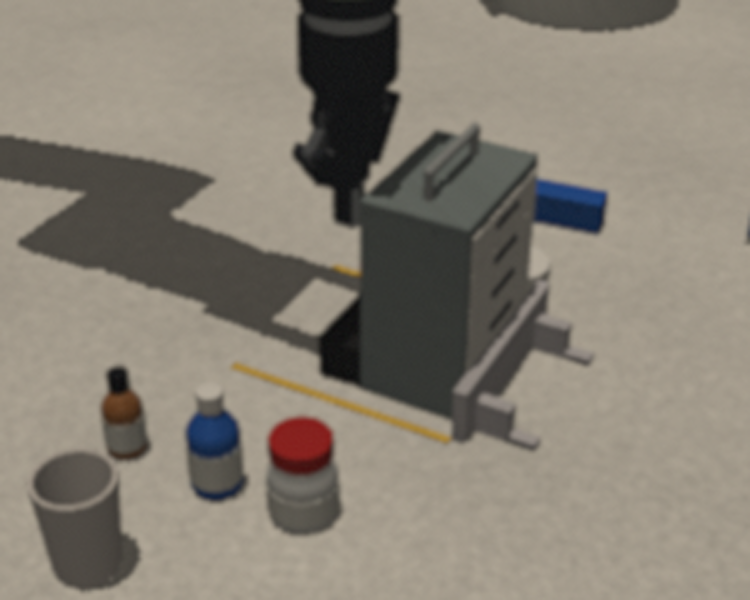

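>>> apply_moves([
  {"turn": [0, 0, 0], "xyz": [0, 0, 0.01], "fingers": 0.0},
  {"turn": [0, 0, 0], "xyz": [0, 0, 0.04], "fingers": 0.0},
  {"turn": [0, 0, 0], "xyz": [0, 0, 0.06], "fingers": 0.0},
  {"turn": [0, 0, 0], "xyz": [0, -0.03, 0.06], "fingers": 0.0},
  {"turn": [0, 0, 0], "xyz": [0, -0.03, 0], "fingers": 0.0},
])

```text
time: 18.4
ee_pos: [0.4208, 0.0056, 0.1828]
eef_rot: [-0.511, -0.486, 0.488, 0.514]
wrist_force: [2.1, -0.3, 0.5]
finger_gap: -0.0001
```

```bash
python3 kp.py; python3 st.py 14 scene top
```

```text
tool theta 179.03140930520237 rel hinge tool x,z -0.1244 0.1802 z 0.1875 F [ 2.3 -0.3  2.6]
top 0.85 knob th 179.0 r 0.126
t 18.65 tcp [0.4261 0.0054 0.1829] heading 87.07 down [ 0.  0. -1.] F [0.1 0.2 0.1] q [-0.01  0.13  1.96  0.    1.06 -1.53] gap 5.113791857143993e-05
```

View pics/scene14.png

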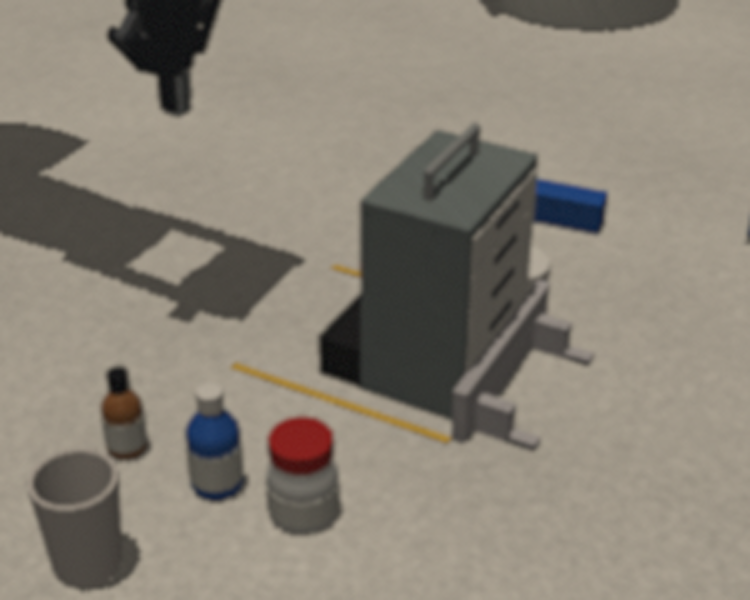

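View pics/top14.png

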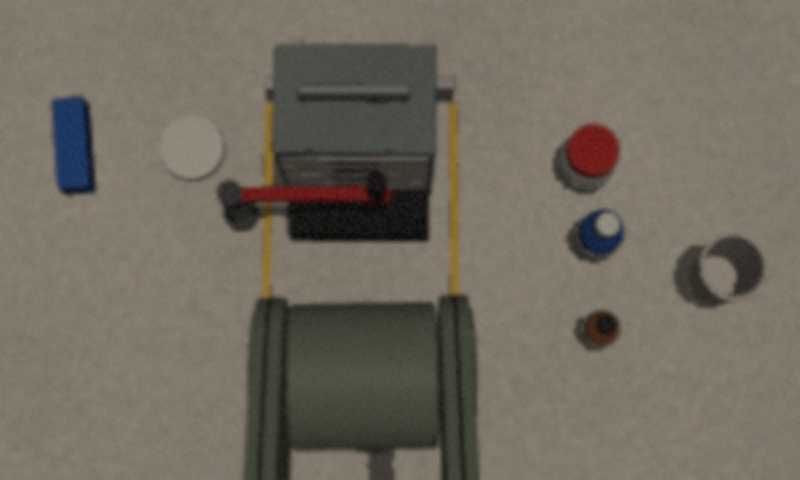

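```bash
python3 -c "
from bench import manip
print(manip.finish_job())"
```

```text
the job is handed in; nothing more can be done
None
```

The cabinet is home against the back stop and the keeper is closed. I handed the job in at about 19 s of the 70 s; it reports no verdict.

**Cabinet:** I pushed it low on the black foot with both open fingers. Early in the push it squared up but sat 17 mm off the middle, so I steered it back as I pushed. The last measurement, taken just before closing the keeper, put its front face about 2 mm from the stop, 1 mm off the middle and 0.01 rad from square. It looks unchanged in the final pictures. On the final press it stopped moving and the force rose to about 28 N along the push.

**Keeper:** I pushed it round by its knob with the shut fingers, following its arc until it met its stop at about 5 N. The last top picture puts it at about 179°, past the required 172° (3 rad).

**Bystanders and arm:** The bystanders look to be where they started in the last top picture. The arm is clear of everything, with the wrist force near zero.

**Checks that disagreed:** Partway round and near closing, some network readings of the knob were well off. Their confidence ran from 0.18 to 0.69, and the arm or gripper was hiding the knob. I went by the tool position and force instead, and the last clear reading (0.85 confidence) agreed with them.

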